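Drive the old stopper out of the roll-on service stand

ROBOT

A 7-joint arm with a two-finger parallel gripper is mounted at the origin on the work surface. World frame = base frame: x ahead of the robot, y to its left, z up, the work surface at z = 0. Lengths are in m, angles in rad, forces in N, time in s.
With the tool pointing down it reaches from about 0.425 to 0.875 m from the base axis. Payload 9.9 kg.
Tool frame: the origin (TCP) lies midway between the tips of the shut fingers; the grasp point (between the pads) lies 19 mm behind it (arm.grasp_offset is the distance from the TCP to the grasp point, in m); z points along the fingers, y is the line along which they close (so a half turn about z gives the same grasp; the last joint's range is limited). The gripper opens to 85 mm and grips with 20 to 120 N. Pads are 22 mm wide; open, the fingers measure 114 mm over their backs; the gripper's body (76 mm by 85 mm) begins 54 mm behind the grasp point. The pads swing forward as they close: fully open they stand 13 mm farther back than shut.
Start: joints at [1.232, 0.576, 0.025, 1.437, -0.015, 1.129, -0.057], TCP at [0.17, -0.653, 0.231] pointing down, gripper open.
Joint ranges: [-2.76, 2.76], [-0.34, 2.15], [-1.52, 1.57], [0.19, 2.46], [-1.09, 4.23], [0.17, 1.99], [-2.82, 2.82]. Speed limits (rad/s): [2.22, 2.22, 3.01, 3.01, 3.14, 3.14, 3.14].

INTERFACE

Orientations are given as a rotation vector (axis times angle).
In Python, from plant import readout, eyes, job, arm gives the robot as it stands.
- The arm moves only by the tool servo_tool, never from a script. Its argument "series" is text: rows parted by semicolons, each of 7 numbers parted by spaces: the turn, a rotation vector about the tool's x, y, z in degrees, then the shift along the tool's x, y, z in cm, then the opening, from -1 (shut) to 1 (fully open). In form: ax ay az dx dy dz grip; .... A call has 1 to 12 rows; each row is the pose to reach, as a shift and turn from the pose commanded when the call began, along the tool's axes at that moment; what a row does not reach only later rows make up. A row lasts 1/12 s, in which the tool goes at most 41.7 mm and 7.16 degrees, less where a joint would pass 70% of its speed; a pose out of reach is approached as far as the arm can. A call with a gripper value outside its range is refused whole. The fingers move at their own pace and stop on an object; "newtons" is the grip in N (left out, the last holds). Time passes only in rows, so rows that repeat a pose let the fingers close. It gives the time, the measured TCP pose, the force, the opening and the grip force at its end, in the units of the state.
- readout.get_obs(): the state, without advancing time (a new reading comes with each control period).
- eyes.capture(name): name is "scene" or "top"; returns (picture, depth): 480x640x3 uint8, red, green, blue; 480x640 float32, m along the optical axis (not along the pixel's ray), 0 where there is no reading.
- eyes.camera_params(name): a dict with "fovy" (degrees; the focal length in pixels is half the picture's height over the tangent of half this angle, whatever the lens; pixels are square), "cx", "cy" (the principal point, pixels), "world_from_camera" (4x4, takes a point from camera to world coordinates). Camera axes: x right, y up, looking along -z (the intrinsics and any distortion apply to the point x, -y, -z); pixel columns grow to the right and rows downward; lengths in m; the calibration is good to about 2 mm. A picture is of the moment at which its call begins. camera_params takes no time and is no camera call.
- job.job_done(): hands the job in; it is judged then, once.
The state is a dict: "time": time; "joints": joint angles; "qvel": joint speeds; "effort": joint torques, N m; "position": TCP position; "eef_rot": TCP orientation; "force": force on the tool from outside, world axes, zero at the start; "ft_torque": the same for the moment, N m; "grip_width": finger opening in m; "gripper_force": force on a finger pad.
Only numpy, scipy, OpenCV 4.12 (cv2) and the standard library are available. Lean on these libraries where they do the work, as an engineer would, in place of code of your own. Each camera call takes 0.05 s, during which the arm holds its last target. There are 200 camera calls.

TASK

On this waxing-salon counter one bore of the two-bore service stand still holds an old flat-topped stopper. Take the ejector rod (stout black handle, wide collar) out of the tool rack, push it down through that bore so that the stopper drops out into the tray underneath and the rod's collar comes to rest flat on the stand, then let go and leave the rod standing there. Leave the roller head, the part with the ball on top in the other bore, seated as it is.

Things in the scene. Friction and masses are not known exactly. Their poses are not given: they have to be found in the camera images.
- ejector: Ejector rod, loose, upright in one hole of a wooden rack, collar on the rack's top (85 mm high); a thin wooden stirring stick (top at 146 mm) is 110 mm away. From the bottom up: steel shaft 16 mm diameter, 62 mm long; steel collar 50 mm diameter, 6 mm thick; black round handle 26 mm diameter, 62 mm tall; 0.22 kg. Origin: centre of the shaft's bottom end; z up along the rod.
- stopper: Old stopper, loose: white plug, flat top, 34 mm diameter, 24 mm tall, lowest 9 mm tapered; 35 g. Seated upright in either bore of the stand, top about 12 mm below the stand's top. Spring catches in the bore wall hold it: it yields to a push of about 5 to 15 N and falls once driven down some 21 mm. Origin: centre of its bottom face; z up while seated.
- roller_head: Roller head, loose: the same plug in the stand's other bore, but with a neck and a 27 mm steel ball that stands about 24 mm above the stand's top. It must stay there. Origin: centre of its bottom face; z up.
- stand: Service stand, fixed: aluminium head 90 (x) by 220 (y) mm, 45 mm thick, flat top 115 mm above the counter, over a white catch tray (floor at 10 mm, rim at 24 mm). Two vertical through bores, 36 mm diameter, at x = 0, y = -55 and +55 mm. Origin: centre of the underside, on the counter; z up. With the collar resting on the stand the rod's bottom end is 53 mm above the counter.

How it is judged:
On the way, in this order (a step that is already met when the one before it is completed fails the run):
1. the ejector is lifted clear of the rack, its bottom end above 100 mm (height (world z) of ejector above 0.1 m), for 0.05 s.
2. the ejector's end presses on the stopper while it is still in its bore (contact force between ejector and stopper above 1 N and z of stopper in the frame of stand above 0.055 m and horizontal distance between ejector and stopper below 0.02 m), for 0.02 s.
At the end, for the whole second after the job is handed in: The stopper rests in the tray (origin below 45 mm, within the tray); the released ejector stands in the bore, within 10 degrees of upright, collar within 8 mm of the stand's top, axis within 18 mm of the bore's in x and y; the roller head is within 12 mm of its start (z of stopper in the frame of stand below 0.045 m and x of stopper in the frame of stand between -0.065 and 0.065 m and y of stopper in the frame of stand between -0.11 and 0.11 m and linear speed of each of stopper, ejector below 0.02 m/s and z of ejector in the frame of stand between 0.045 and 0.061 m and angle between ejector's own z axis and vertical below 0.17 rad and x of ejector in the frame of stand between -0.018 and 0.018 m and (y of ejector in the frame of stand between 0.037 and 0.073 m or y of ejector in the frame of stand between -0.073 and -0.037 m) and distance of roller_head from where it was at the start of the episode below 0.012 m); the robot touches nothing.
It fails at once if the roller head is pushed or pulled more than 15 mm from its seat (distance of roller_head from where it was at the start of the episode above 0.015 m).
It also fails if it takes over 38 s, if anything falls off the work surface, if the arm or the gripper's body presses on something with over 40 N, if the wrist force passes 120 N, or if a joint passes its speed limit or range.

## Working session

There is one attempt and no reset: what is moved stays moved. The work goes in short steps, Python scripts to look and compute and a tool call to move; the robot and the scene stay as the last step left them, time stands still between calls to the robot, and variables do not carry over. Pictures are saved under pics/ and viewed, at most 10 in all, crops included, and the job is handed in when it is done.

Besides the shell and the picture viewer there is one more tool, called by a JSON object that holds its "method" and its "body". servo_tool: Moves the arm, as the interface text tells. Its arguments: {"type":"object","properties":{"series":{"type":"string"},"newtons":{"type":"number"}},"required":["series"]}

```bash
mkdir -p pics
cat > h.py <<'E'
import numpy as np, cv2
from plant import readout, eyes, job, arm
def cap(n):
    p,d=eyes.capture(n); return p,d
def pts(n,d):
    c=eyes.camera_params(n); f=240/np.tan(np.radians(c["fovy"])/2)
    v,u=np.mgrid[0:480,0:640]
    P=np.stack([(u-c["cx"])/f*d,-(v-c["cy"])/f*d,-d,np.ones_like(d)],-1)
    return (P@np.array(c["world_from_camera"]).T)[...,:3]
E
python3 - <<'E'
from h import *
for n in("scene","top"):
    p,d=cap(n); cv2.imwrite(f"pics/{n}0.png",p[...,::-1]); np.save(f"{n}0.npy",d); c=eyes.camera_params(n); print({k:(v if k!="world_from_camera" else np.round(v,3)) for k,v in c.items()})
o=readout.get_obs();print(o["position"],o["eef_rot"],o["time"],o["grip_width"],arm.grasp_offset)
E
```

```text
{'fovy': 45.17195306024544, 'cx': 318.19681229061734, 'cy': 244.33597542086076, 'world_from_camera': array([[-0.73 , -0.391,  0.561,  0.983],
       [ 0.683, -0.44 ,  0.583,  0.485],
       [ 0.019,  0.808,  0.588,  0.564],
       [ 0.   ,  0.   ,  0.   ,  1.   ]])}
{'fovy': 49.17698989074985, 'cx': 330.7077015620008, 'cy': 232.36649803594014, 'world_from_camera': array([[ 0.014,  0.998, -0.056,  0.492],
       [-1.   ,  0.014, -0.01 ,  0.005],
       [-0.009,  0.057,  0.998,  0.86 ],
       [ 0.   ,  0.   ,  0.   ,  1.   ]])}
[ 0.17005342 -0.65281899  0.23052499] [-3.11467405e+00 -3.99072056e-01  4.09361955e-04] 0.1 0.0848839270946096 0.0187
```

View pics/scene0.png

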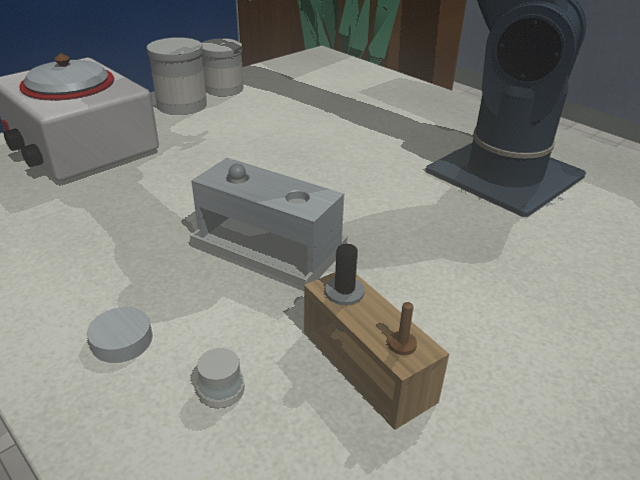

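View pics/top0.png

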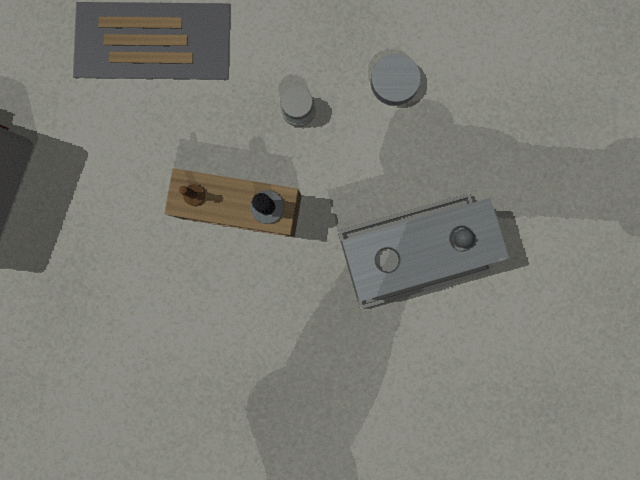

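The scene view shows the rod at about (346,270) and the ball at (237,172), with the empty-looking bore at (298,196). In the top view the handle is at (264,204), the stick at (190,193), the stopper bore at (388,260) and the ball at (462,238).

```bash
cat > m.py <<'E'
from h import *
for n,win in (("top",{"ej":(230,300,170,240),"bore":(365,410,238,282),"ball":(445,480,220,256),"stand":(330,520,190,310)}),("scene",{"ej":(315,375,235,310),"bore":(280,316,184,208),"ball":(222,252,158,190),"stand":(185,350,150,290)})):
    P=pts(n,np.load(n+"0.npy"))
    print(n,eyes.camera_params(n).keys())
    for k,(a,b,c,e) in win.items():
        Q=P[c:e,a:b].reshape(-1,3); z=Q[:,2]
        def s(lo,hi,t):
            q=Q[(z>lo)&(z<hi)]
            if len(q)>3: (x,y),r=cv2.minEnclosingCircle(q[:,:2].astype(np.float32)); print(k,t,len(q),q.mean(0).round(4),"circ",round(x,4),round(y,4),round(r,4))
        if k=="ej": s(.148,.16,"top"); s(.10,.145,"side"); s(.0885,.096,"collar")
        if k=="bore": s(.097,.108,"stoppertop")
        if k=="ball": s(.12,.15,"ball")
        if k=="stand":
            q=Q[(z>.111)&(z<.119)]; r=cv2.minAreaRect(q[:,:2].astype(np.float32)); print(k,r,q.mean(0))
E
python3 m.py
```

```text
top dict_keys(['fovy', 'cx', 'cy', 'world_from_camera'])
ej top 277 [0.5723 0.1082 0.1532] circ 0.5723 0.1086 0.0129
ej side 90 [0.5668 0.1005 0.1227] circ 0.5712 0.1065 0.0126
ej collar 528 [0.57   0.1059 0.0915] circ 0.5783 0.1185 0.0532
bore stoppertop 450 [ 0.4967 -0.0683  0.1025] circ 0.4968 -0.0687 0.0178
ball ball 298 [ 0.5281 -0.1711  0.1334] circ 0.5314 -0.1749 0.017
stand ((0.5127493143081665, -0.12065252661705017), (0.0903143584728241, 0.22057092189788818), 16.842910766601562) [ 0.51265611 -0.12045056  0.11565653]
scene dict_keys(['fovy', 'cx', 'cy', 'world_from_camera'])
ej top 274 [0.5749 0.1112 0.1531] circ 0.5736 0.1092 0.0137
ej side 604 [0.5796 0.1153 0.1229] circ 0.5741 0.1099 0.013
ej collar 565 [0.5781 0.1143 0.0918] circ 0.5426 0.0749 0.082
bore stoppertop 136 [ 0.4884 -0.0771  0.1038] circ 0.4925 -0.0725 0.0166
ball ball 216 [ 0.5324 -0.1667  0.1304] circ 0.53 -0.1696 0.0132
stand ((0.512175977230072, -0.05770191550254822), (0.14900606870651245, 0.355965793132782), 0.2918793261051178) [ 0.51610347 -0.10599099  0.11569483]
```

```bash
cat > d.py <<'E'
import sys; from h import *; from scipy.spatial.transform import Rotation as R
o=readout.get_obs(); M=R.from_rotvec(o["eef_rot"])
print(o["time"],o["position"].round(4),M.as_matrix().round(3).tolist(),o["joints"].round(2),"w",o["grip_width"])
print("level turn deg", np.degrees(M.inv().apply(np.cross(M.apply([0,0,1]),[0,0,-1]))).round(2))
for a in sys.argv[1:]:
    t=np.array(eval(a)); print(a,(100*M.inv().apply(t-o["position"])).round(2))
E
python3 d.py "(.5,-.4,.24)" "(.573,.109,.24)" "(.573,.109,.112)"
```

```text
0.1 [ 0.1701 -0.6528  0.2305] [[0.968, 0.252, -0.0], [0.252, -0.968, 0.001], [-0.0, -0.001, -1.0]] [ 1.23  0.58  0.02  1.44 -0.02  1.13 -0.06] w 0.0848839270946096
level turn deg [-0.08  0.   -0.  ]
(.5,-.4,.24) [ 38.3  -16.15  -0.93]
(.573,.109,.24) [ 58.2  -63.56  -0.86]
(.573,.109,.112) [ 58.2  -63.54  11.94]
```

{"method": "servo_tool", "body": {"series": "0 0 0 38.3 -16.2 -0.9 1;0 0 0 38.3 -16.2 -0.9 1;0 0 0 38.3 -16.2 -0.9 1;0 0 0 38.3 -16.2 -0.9 1;0 0 0 38.3 -16.2 -0.9 1;0 0 0 38.3 -16.2 -0.9 1;0 0 0 38.3 -16.2 -0.9 1;0 0 0 38.3 -16.2 -0.9 1;0 0 0 38.3 -16.2 -0.9 1;0 0 0 38.3 -16.2 -0.9 1;0 0 0 58.2 -63.6 -0.9 1;0 0 0 58.2 -63.6 -0.9 1", "newtons": 60}}

```text
time: 1.1
position: [0.5131, -0.3155, 0.2392]
eef_rot: [-3.115, -0.4, 0.001]
force: [0.9, -0.4, 0.2]
grip_width: 0.0854
gripper_force: 0.0
```

```bash
python3 d.py "(.573,.109,.24)"
```

```text
1.1 [ 0.5131 -0.3155  0.2392] [[0.967, 0.253, -0.001], [0.253, -0.967, 0.001], [-0.0, -0.001, -1.0]] [ 0.49  0.46 -0.02  1.63  0.01  1.06 -0.85] w 0.0854393820432744
level turn deg [-0.05  0.02  0.  ]
(.573,.109,.24) [ 16.53 -39.55  -0.05]
```

{"method": "servo_tool", "body": {"series": "0 0 0 16.0 -38.5 0 1;0 0 0 16.0 -38.5 0 1;0 0 0 16.0 -38.5 0 1;0 0 0 16.0 -38.5 0 1;0 0 0 16.0 -38.5 0 1;0 0 0 16.0 -38.5 0 1;0 0 0 16.0 -38.5 0 1;0 0 0 16.0 -38.5 0 1;0 0 0 16.0 -38.5 0 1;0 0 0 16.0 -38.5 0 1;0 0 0 16.0 -38.5 0 1;0 0 0 16.0 -38.5 0 1"}}

```text
time: 2.1
position: [0.5692, 0.0989, 0.2398]
eef_rot: [-3.114, -0.408, 0.001]
force: [0.4, -0.8, 0.1]
grip_width: 0.0856
gripper_force: 0.0
```

```bash
python3 d.py "(.573,.109,.18)" "(.573,.109,.112)"
```

```text
2.1 [0.5692 0.0989 0.2398] [[0.966, 0.258, -0.001], [0.258, -0.966, 0.001], [-0.001, -0.001, -1.0]] [-0.18  0.42 -0.1   1.69  0.05  1.03 -1.61] w 0.08563125691384432
level turn deg [-0.07  0.04 -0.  ]
(.573,.109,.18) [ 0.63 -0.87  5.98]
(.573,.109,.112) [ 0.64 -0.87 12.78]
```

{"method": "servo_tool", "body": {"series": "0 0 0 0.5 -0.5 0 1;0 0 0 0.5 -0.5 0 1;0 0 0 0.5 -0.5 0 1;0 0 0 0.5 -0.5 0 1"}}

```text
time: 2.43
position: [0.5732, 0.1002, 0.2403]
eef_rot: [3.116, 0.396, -0.0]
force: [0.7, 0.7, 0.7]
grip_width: 0.0854
gripper_force: 0.0
```

```bash
python3 d.py "(.573,.109,.112)"
```

```text
2.4333 [0.5732 0.1002 0.2403] [[0.968, 0.25, -0.0], [0.25, -0.968, -0.0], [-0.0, 0.0, -1.0]] [-0.19  0.43 -0.1   1.68  0.05  1.04 -1.62] w 0.08538466314505053
level turn deg [0.02 0.01 0.  ]
(.573,.109,.112) [ 0.2  -0.86 12.83]
```

{"method": "servo_tool", "body": {"series": "0 0 0 0.2 -0.9 2.5 1;0 0 0 0.2 -0.9 5 1;0 0 0 0.2 -0.9 7.5 1;0 0 0 0.2 -0.9 10 1;0 0 0 0.2 -0.9 12 1;0 0 0 0.2 -0.9 12.8 1;0 0 0 0.2 -0.9 12.8 1;0 0 0 0.2 -0.9 12.8 1;0 0 0 0.2 -0.9 12.8 1"}}

```text
time: 3.18
position: [0.5737, 0.1107, 0.1137]
eef_rot: [-3.116, -0.398, -0.003]
force: [1.0, -0.1, 0.8]
grip_width: 0.0852
gripper_force: 0.0
```

```bash
python3 d.py "(.573,.109,.112)"
python3 - <<'E'
from h import *
p,d=cap("scene"); cv2.imwrite("pics/s1.png",cv2.resize(p[130:370,230:470,::-1],(600,600)))
E
```

```text
3.1833 [0.5737 0.1107 0.1137] [[0.968, 0.252, 0.002], [0.252, -0.968, 0.0], [0.002, 0.0, -1.0]] [-0.21  0.57 -0.1   1.82  0.08  0.75 -1.66] w 0.0851716687451259
level turn deg [ 0.   -0.12  0.  ]
(.573,.109,.112) [-0.11  0.15  0.17]
```

View pics/s1.png

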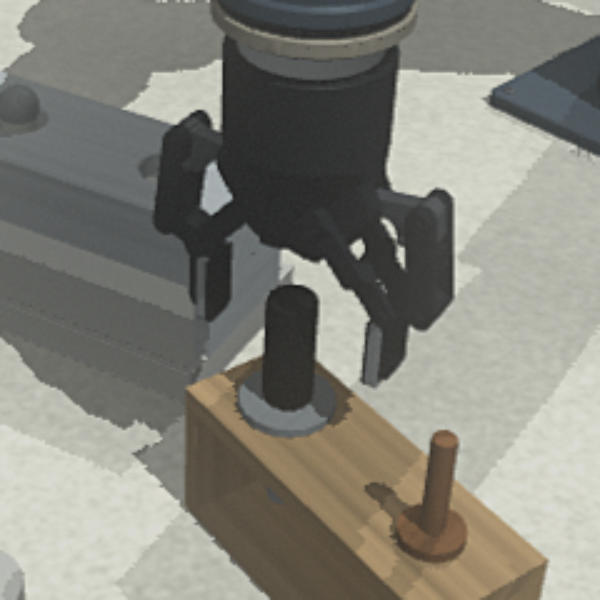

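The pads, at crop positions (210,290) and (380,350), straddle the handle at (290,345), so I can close.

{"method": "servo_tool", "body": {"series": "0 0 0 -0.1 0.1 0.2 -1;0 0 0 -0.1 0.1 0.2 -1;0 0 0 -0.1 0.1 0.2 -1;0 0 0 -0.1 0.1 0.2 -1;0 0 0 -0.1 0.1 0.2 -1;0 0 0 -0.1 0.1 0.2 -1;0 0 0 -0.1 0.1 0.2 -1;0 0 0 -0.1 0.1 0.2 -1;0 0 0 -0.1 0.1 0.2 -1;0 0 0 -0.1 0.1 0.2 -1", "newtons": 80}}

```text
time: 4.07
position: [0.5724, 0.1095, 0.1107]
eef_rot: [3.116, 0.399, 0.001]
force: [-0.4, -2.7, 5.0]
grip_width: 0.0242
gripper_force: 78.1
```

{"method": "servo_tool", "body": {"series": "0 0 0 0 0 -1 -1;0 0 0 0 0 -2 -1;0 0 0 0 0 -3.5 -1;0 0 0 0 0 -5 -1;0 0 0 0 0 -7 -1;0 0 0 0 0 -9 -1;0 0 0 0 0 -11 -1;0 0 0 0 0 -12 -1;0 0 0 0 0 -12 -1;0 0 0 0 0 -12 -1;0 0 0 0 0 -12 -1"}}

```text
time: 4.98
position: [0.5714, 0.1095, 0.2292]
eef_rot: [3.116, 0.399, -0.003]
force: [-0.5, 0.2, -2.6]
grip_width: 0.0245
gripper_force: 78.7
```

```bash
python3 d.py "(.573,.109,.231)" "(.4968,-.0681,.231)"
python3 - <<'E'
from h import *
p,d=cap("scene"); cv2.imwrite("pics/s2.png",cv2.resize(p[90:330,230:470,::-1],(600,600)))
E
```

```text
4.9833 [0.5714 0.1095 0.2292] [[0.968, 0.252, -0.002], [0.252, -0.968, -0.0], [-0.002, -0.0, -1.0]] [-0.2   0.44 -0.1   1.69  0.05  1.02 -1.64] w 0.02445318771948693
level turn deg [-0.   0.1  0. ]
(.573,.109,.231) [ 0.14  0.08 -0.18]
(.4968,-.0681,.231) [-11.7   15.3   -0.16]
```

View pics/s2.png

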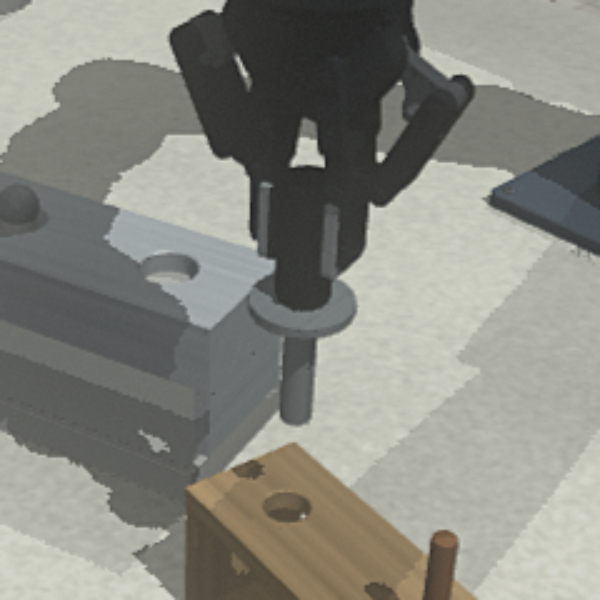

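The rod is out and held, with its collar at (303,306) and its tip at (296,420) in the crop. Now I'll move over the bore.

{"method": "servo_tool", "body": {"series": "0 0 0 -1.2 1.5 -0.2 -1;0 0 0 -3 3.9 -0.2 -1;0 0 0 -5 6.5 -0.2 -1;0 0 0 -7 9.2 -0.2 -1;0 0 0 -9 11.8 -0.2 -1;0 0 0 -10.7 14 -0.2 -1;0 0 0 -11.5 15.1 -0.2 -1;0 0 0 -11.7 15.3 -0.2 -1;0 0 0 -11.7 15.3 -0.2 -1;0 0 0 -11.7 15.3 -0.2 -1;0 0 0 -11.7 15.3 -0.2 -1;0 0 0 -11.7 15.3 -0.2 -1"}}

```text
time: 6.03
position: [0.4978, -0.0667, 0.232]
eef_rot: [-3.115, -0.402, 0.0]
force: [-1.0, -0.1, -2.6]
grip_width: 0.0244
gripper_force: 78.8
```

```bash
cat > rod.py <<'E'
from h import *
from scipy.optimize import least_squares
p,d=cap("scene"); P=pts("scene",d); o=readout.get_obs(); t=o["position"]
zc=t[2]-.112+.085   # nominal collar underside
near=np.hypot(P[...,0]-t[0],P[...,1]-t[1])<.035
sh=P[near&(P[...,2]>max(zc-.058,.120))&(P[...,2]<zc-.004)]
sh=sh[np.hypot(sh[:,0]-t[0],sh[:,1]-t[1])<.02]
f=lambda q:np.hypot(sh[:,0]-q[0]-q[2]*(sh[:,2]-zc),sh[:,1]-q[1]-q[3]*(sh[:,2]-zc))-.008
r=least_squares(f,[t[0],t[1],0,0],loss="soft_l1",f_scale=.001); q=r.x
print(len(sh),"axis at collar",q[:2].round(4),"slope deg",np.degrees(q[2:]).round(2),"tip",(q[:2]-.062*q[2:]).round(4),"zmin",sh[:,2].min().round(4),"rms",np.abs(r.fun).mean().round(4),"tcp",t.round(4))
cv2.imwrite("pics/s3.png",cv2.resize(p[90:330,180:420,::-1],(600,600)))
E
python3 rod.py; python3 d.py "(.4968,-.0681,.231)"
```

```text
351 axis at collar [ 0.4975 -0.0666] slope deg [ 0.25 -0.24] tip [ 0.4972 -0.0663] zmin 0.1473 rms 0.0007 tcp [ 0.4978 -0.0669  0.2321]
6.0833 [ 0.4978 -0.0669  0.2321] [[0.967, 0.254, -0.0], [0.254, -0.967, 0.0], [-0.0, -0.0, -1.0]] [ 0.09  0.32 -0.07  1.88  0.03  0.94 -1.3 ] w 0.024253618104716306
level turn deg [-0.02  0.01  0.  ]
(.4968,-.0681,.231) [-0.13  0.1   0.11]
```

View pics/s3.png

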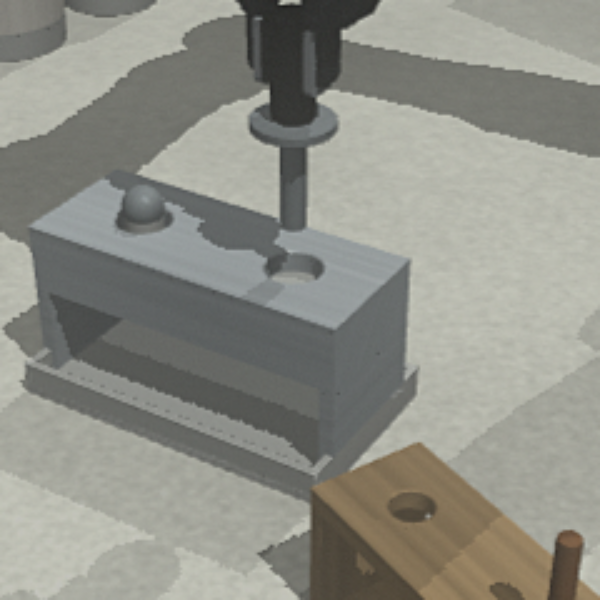

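The rod hangs upright with its tip at (292,228), above the bore at (295,268), and the ball at (145,200) is untouched. Fine-correct and descend.

{"method": "servo_tool", "body": {"series": "0 0 0 -0.1 0.1 0.5 -1;0 0 0 -0.1 0.1 1.5 -1;0 0 0 -0.1 0.1 2.5 -1;0 0 0 -0.1 0.1 3.2 -1;0 0 0 -0.1 0.1 3.6 -1;0 0 0 -0.1 0.1 3.9 -1;0 0 0 -0.1 0.1 4.1 -1;0 0 0 -0.1 0.1 4.3 -1;0 0 0 -0.1 0.1 4.4 -1;0 0 0 -0.1 0.1 4.4 -1"}}

```text
time: 6.92
position: [0.4973, -0.0691, 0.1888]
eef_rot: [3.116, 0.399, 0.002]
force: [-0.6, 0.1, 2.6]
grip_width: 0.0243
gripper_force: 79.1
```

Contact shows: the vertical force rose by about 5 N. Pushing on.

{"method": "servo_tool", "body": {"series": "0 0 0 0 0 0.3 -1;0 0 0 0 0 0.6 -1;0 0 0 0 0 0.9 -1;0 0 0 0 0 1.2 -1;0 0 0 0 0 1.5 -1;0 0 0 0 0 1.8 -1;0 0 0 0 0 2.1 -1;0 0 0 0 0 2.5 -1;0 0 0 0 0 2.9 -1;0 0 0 0 0 3.3 -1;0 0 0 0 0 3.7 -1;0 0 0 0 0 3.7 -1"}}

```text
time: 7.92
position: [0.4962, -0.0692, 0.1503]
eef_rot: [-3.116, -0.399, 0.003]
force: [-0.3, 0.5, -2.1]
grip_width: 0.0243
gripper_force: 78.8
```

```bash
python3 d.py "(.4968,-.0681,.142)"
```

```text
7.9167 [ 0.4962 -0.0692  0.1503] [[0.968, 0.252, -0.002], [0.252, -0.968, 0.0], [-0.002, -0.001, -1.0]] [ 0.1   0.42 -0.07  1.99  0.04  0.73 -1.32] w 0.0243355187099057
level turn deg [-0.03  0.09 -0.  ]
(.4968,-.0681,.142) [ 0.09 -0.09  0.83]
```

Force is back to the rod's weight alone, so the stopper has dropped. Lower until the collar touches.

{"method": "servo_tool", "body": {"series": "0 0 0 0.1 -0.1 0.2 -1;0 0 0 0.1 -0.1 0.4 -1;0 0 0 0.1 -0.1 0.6 -1;0 0 0 0.1 -0.1 0.75 -1;0 0 0 0.1 -0.1 0.85 -1;0 0 0 0.1 -0.1 0.95 -1;0 0 0 0.1 -0.1 0.95 -1;0 0 0 0.1 -0.1 0.95 -1"}}

```text
time: 8.58
position: [0.4974, -0.068, 0.1418]
eef_rot: [-3.116, -0.399, -0.0]
force: [-0.5, 0.0, -2.4]
grip_width: 0.0244
gripper_force: 78.8
```

Run:
```python
from h import *
p,d=cap("scene"); cv2.imwrite("pics/s4.png",cv2.resize(p[90:330,180:420,::-1],(600,600)))
```

```text
(no output)
```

View pics/s4.png

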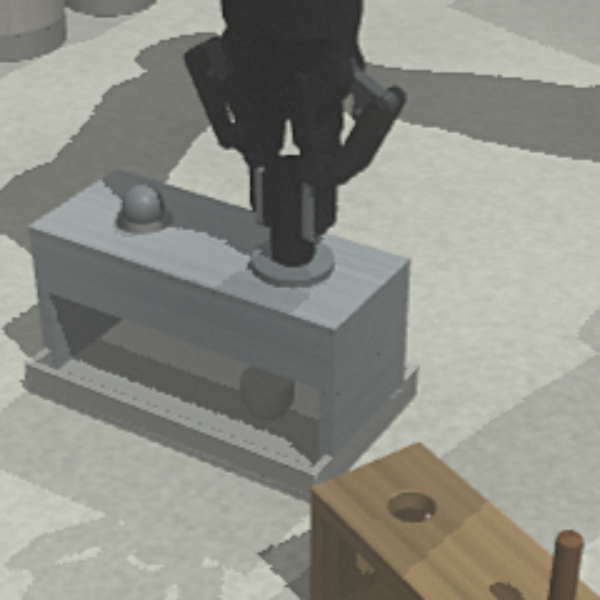

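The stopper lies in the tray at (267,388). The collar at (292,262) is nearly down but still unloaded, so I'll lower it in 1 mm steps.

{"method": "servo_tool", "body": {"series": "0 0 0 0 0 0.1 -1;0 0 0 0 0 0.15 -1;0 0 0 0 0 0.2 -1;0 0 0 0 0 0.2 -1"}}

```text
time: 8.97
position: [0.4977, -0.0681, 0.1406]
eef_rot: [3.116, 0.399, 0.001]
force: [-2.3, -0.1, 9.1]
grip_width: 0.0244
gripper_force: 80.4
```

Collar is seated. Release and withdraw.

{"method": "servo_tool", "body": {"series": "0 0 0 0 0 0 -0.2;0 0 0 0 0 0 0;0 0 0 0 0 0 0.3;0 0 0 0 0 0 0.6;0 0 0 0 0 0 0.6;0 0 0 0 0 0 0.6;0 0 0 0 0 -1 0.6;0 0 0 0 0 -3 0.6;0 0 0 0 0 -6 0.6;0 0 0 0 0 -9 0.6;0 0 0 0 0 -12 0.6;0 0 0 0 0 -12 0.6"}}

```text
time: 9.97
position: [0.4999, -0.0682, 0.2651]
eef_rot: [3.115, 0.399, 0.013]
force: [1.1, -0.5, -0.1]
grip_width: 0.0686
gripper_force: 0.0
```

Run:
```python
from h import *
p,d=cap("scene"); cv2.imwrite("pics/s5.png",cv2.resize(p[90:330,180:420,::-1],(600,600)))
P=pts("scene",d)
for n,z in(("handle",(.13,.18)),("htop",(.178,.19))):
    q=P[(np.hypot(P[...,0]-.497,P[...,1]+.068)<.03)&(P[...,2]>z[0])&(P[...,2]<z[1])]; print(n,len(q),cv2.minEnclosingCircle(q[:,:2].astype(np.float32)) if len(q)>3 else "", q[:,2].max())
q=P[(np.hypot(P[...,0]-.529,P[...,1]+.173)<.03)&(P[...,2]>.12)]; print(q.mean(0),q[:,2].max())
```

```text
handle 541 ((0.49960505962371826, -0.06583481281995773), 0.013444996438920498) 0.17995583505966561
htop 169 ((0.4983091950416565, -0.06582918763160706), 0.013038215227425098) 0.18584533243551632
[ 0.53234527 -0.16677101  0.13044282] 0.13901931833937964
```

View pics/s5.png

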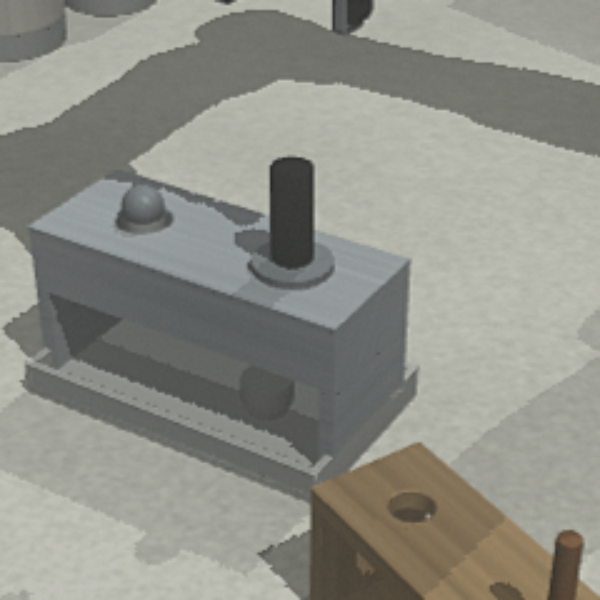

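The rod stands upright with its collar flat at (292,262). The stopper is in the tray at (267,388), the ball at (145,205) is unmoved, and the gripper is clear.

```bash
python3 -c "
from plant import job
print(job.job_done())"
```

```text
the job is handed in; nothing more can be done
None
```

The job is handed in (no verdict was returned): the stopper is in the tray, the ejector rod stands released in its bore with the collar on the stand, and the roller head is still in its seat.

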